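# Hold the black-capped bottle over the code reader's window

## Robot

A 6-joint arm with a two-finger parallel gripper is mounted at the origin on the work surface; the furniture and walls round the work are solid. World frame = base frame: x ahead of the robot, y to its left, z up, the work surface at z = 0. Lengths are in m, angles in rad, forces in N, time in s.
With the tool pointing down it reaches from about 0.35 to 0.775 m from the base axis. Payload 5.5 kg.
Tool frame: the origin (TCP) lies on the centre line of the jaws, within the pads' length; the fingertips stand 11 mm ahead of it and the grasp point (between the pads) lies 8 mm behind it (env.nose_length is the distance from the TCP to the fingertips, in m); x points along the fingers, z is the direction in which the jaws open and shut, and the axes are right-handed (so a half turn about x gives the same grasp; the last joint's range is limited). The gripper opens to 85 mm and grips with 20 to 120 N. Pads are 22 mm wide; open, the fingers measure 114 mm over their backs; the gripper's body (76 mm by 85 mm) begins 54 mm behind the grasp point. The pads swing forward as they close: fully open they stand 13 mm farther back than shut.
Start: joints at [-1.431, 0.313, 0.046, 1.304, 0, 1.431], TCP at [0.159, -0.553, 0.214] pointing down, gripper open.
Joint ranges: [-2.76, 2.76], [-0.86, 1.69], [-1.03, 1.26], [-2.2, 2.34], [-1.47, 1.5], [-3.14, 3.14]. Speed limits (rad/s): [2.57, 2.57, 3.14, 3.14, 3.14, 3.14].

## Interface

Orientations are given as a unit quaternion [w, x, y, z].
In Python, from workcell import env gives the robot as it stands. The module is installed in compiled form; this text tells all that it offers.
- The arm moves only by the tool step_arm, never from a script. Its argument "moves" is a list that holds one entry, the list of rows, each a list of 7 numbers: the turn, a rotation vector about the tool's x, y, z in rad, then the shift along the tool's x, y, z in m, then the opening, from 0 (shut) to 1 (fully open). In form: [[[rx, ry, rz, tx, ty, tz, grip], ...]]. A call has 1 to 12 rows; each row is the pose to reach, as a shift and turn from the pose measured when the call began, along the tool's axes at that moment; what a row does not reach only later rows make up. A row lasts 1/10 s, in which the tool goes at most 50 mm and 8.59 degrees, less where a joint would pass 70% of its speed; a pose out of reach is approached as far as the arm can. A call with a gripper value outside its range is refused whole. The fingers move at their own pace and stop on an object; "force" is the grip in N (left out, the last holds). Time passes only in rows, so rows that repeat a pose let the fingers close. It gives the time, the measured TCP pose, the force and the opening at its end, in the units of the state.
- env.get_state(): the state, without advancing time (a new reading comes with each control period).
- env.read_camera(name): name is "scene" or "top" or "wrist"; returns (picture, depth): 420x560x3 uint8, red, green, blue; 420x560 float32, m along the optical axis (not along the pixel's ray), 0 where there is no reading.
- env.get_calibration(name): a dict with "mtx" (3x3 intrinsics, pixels), "camera_from_world" (4x4, takes a point from world to camera coordinates); the wrist camera has in their place "T_tool_cam" (4x4, takes a point from camera to tool coordinates, whose origin is the TCP and whose axes are the tool frame's). Camera axes: x right, y down, z forward; pixel columns grow to the right and rows downward; lengths in m; the calibration is good to about 2 mm. A picture is of the moment at which its call begins: read the wrist's pose just before it. get_calibration takes no time and is no camera call.
- env.hand_in(): hands the job in, once; it reports no verdict.
Trained networks look in the newest picture that a camera, given by its name, has taken for a name from the list of things; names that differ only in an ending like _2 or _b are one class to them, and where a whole thing is asked for, a point or a joint stands for the part that bears it (a point fixed in the world has none). Each returns a list of dicts, best first, with "confidence" (0 to 1); they miss things now and then, are a little off and sometimes report something else, mostly with a low value. They report only what shows in the picture. A call takes as long as a camera call.
- env.boxes_of(camera, thing): "uv" ([column, row] in pixels, amid what is visible of it).
- env.silhouettes(camera, thing): "mask" (420x560 bool, what is visible of it) and "uv" ([column, row] in pixels, amid what is visible of it).
The state is a dict: "clock": time; "joint_pos": joint angles; "qvel": joint speeds; "tau": joint torques, N m; "tcp_pos": TCP position; "orientation": TCP orientation; "wrist_force": force on the tool from outside, world axes, zero at the start; "ft_torque": the same for the moment, N m; "finger_gap": finger opening in m.
Only numpy, scipy, OpenCV 4.12 (cv2) and the standard library are available. Lean on these libraries where they do the work, as an engineer would, in place of code of your own. Each camera call takes 0.05 s, during which the arm holds its last target.

## Task

Pick up the small amber bottle with the black cap, carry it over the tops of the bottles standing in front of the round code reader, and hold it upright and centred over the reader's window, with its bottom about one centimetre above the glass, so that the code on its underside can be read. It must never touch the reader, no other bottle may be shifted or knocked over, and you finish still holding the bottle there, steady: do not put it down or let go.

Things in the scene. Friction and masses are not known exactly. Their poses are not given: they have to be found in the camera images.
- black_cap_bottle: the bottle to read: small amber bottle with a paper label and a BLACK screw cap, round, 29 mm across the body, 64 mm tall in all (straight body up to about 40 mm, shoulder, then the cap, 18 mm across, from 52 to 64 mm), about 60 g, loose, standing on the bench in one of three places in a curved row nearest to the robot. Origin: centre of its underside; z points up along the bottle, its yaw means nothing
- reader_window (a point): centre of the round window (40 mm across, greenish glass in a black bezel) in the flat top of the code reader, on the glass, 41 mm above the bench; z points up
- reader: the code reader: round white puck, 76 mm across and 40 mm high, window in its top, small keys on the rim nearest the robot, fixed. Origin: centre of its underside; -x of its frame points to the keys. A tall instrument stands 40 mm or more to its right (-y), its near corner at about x 0.41, y -0.32 m: go round it; a thick hose to its left rises ahead of the robot at y above 0: keep the arm at y below -0.06 m
- white_cap_bottle_a: a decoy that must stay where it is: small amber bottle with a paper label and a WHITE screw cap, 29 mm across, 60 mm tall, loose, standing on the bench, cap 18 mm across. Origin: centre of its underside; z points up along the bottle; stands in the near row
- white_cap_bottle_b: a decoy that must stay where it is: small amber bottle with a paper label and a WHITE screw cap, 29 mm across, 56 mm tall, loose, standing on the bench, cap 18 mm across. Origin: centre of its underside; z points up along the bottle; stands in the near row
- white_cap_bottle_c: an obstacle that must stay where it is: small amber bottle with a paper label and a WHITE screw cap, 29 mm across, 60 mm tall, loose, standing on the bench, cap 18 mm across. Origin: centre of its underside; z points up along the bottle; stands in front of the reader, to the left
- amber_bottle: an obstacle that must stay where it is: larger amber bottle with a white screw cap, 41 mm across, 85 mm tall, loose, standing straight in front of the reader between it and the near row. Origin: centre of its underside; z points up along the bottle

How it is judged:
On the way:
1. the black-capped bottle is carried over: held in the gripper with its bottom above the tops of the bottles in the way (over 90 mm above the bench), within 100 mm of the window as seen from above (contact force between the fingers and black_cap_bottle above 0.3 N and height (world z) of black_cap_bottle above 0.09 m and horizontal distance between black_cap_bottle and reader_window below 0.1 m), for 0.1 s.
At the end, for the whole second after the job is handed in: The gripper holds the black-capped bottle still (under 20 mm/s) and upright (within 0.12 rad), its bottom 4 to 20 mm above the glass and its centre within 10 mm of the window's centre, touching neither the reader nor another bottle; the other four bottles stand within 12 mm of where they began (contact force between the fingers and black_cap_bottle above 0.3 N and z of black_cap_bottle in the frame of reader_window between 0.004 and 0.02 m and horizontal distance between black_cap_bottle and reader_window below 0.01 m and angle between each of black_cap_bottle, white_cap_bottle_a, white_cap_bottle_b, white_cap_bottle_c, amber_bottle's own z axis and vertical below 0.12 rad and linear speed of black_cap_bottle below 0.02 m/s and angular speed of black_cap_bottle below 0.3 rad/s and contact force between black_cap_bottle and reader below 0.05 N and contact force between black_cap_bottle and white_cap_bottle_a below 0.05 N and distance of each of white_cap_bottle_a, white_cap_bottle_b, white_cap_bottle_c, amber_bottle from where it was at the start of the episode below 0.012 m and contact force between black_cap_bottle and white_cap_bottle_b below 0.05 N and contact force between black_cap_bottle and white_cap_bottle_c below 0.05 N and contact force between black_cap_bottle and amber_bottle below 0.05 N); the arm keeps its last pose, push and grip.
It fails at once if the black-capped bottle or the gripper touches the reader (over 0.5 N) (contact force between any of black_cap_bottle, the fingers and reader above 0.5 N).
It fails at once if another bottle is shifted by more than 12 mm or tipped (distance of any of white_cap_bottle_a, white_cap_bottle_b, white_cap_bottle_c, amber_bottle from where it was at the start of the episode above 0.012 m or angle between any of white_cap_bottle_a, white_cap_bottle_b, white_cap_bottle_c, amber_bottle's own z axis and vertical above 0.3 rad).
It also fails if it takes over 35 s, if anything falls off the work surface, if the arm or the gripper's body presses on something with over 40 N, if the wrist force passes 120 N, or if a joint passes its speed limit or range.

## Working session

There is one attempt and no reset: what is moved stays moved. The work goes in short steps, Python scripts to look and compute and a tool call to move; the robot and the scene stay as the last step left them, time stands still between calls to the robot, and variables do not carry over. Pictures are saved under pics/ and viewed, and the job is handed in when it is done.

Besides the shell and the picture viewer there is one more tool, called as a command line: name --argument value ..., lists and objects as JSON in quotes. step_arm: Moves the arm, as the interface text tells. Its arguments: {"type":"object","properties":{"moves":{"type":"array","items":{"type":"array","items":{"type":"array","items":{"type":"number"}}}},"force":{"type":"number"}},"required":["moves"]}

```bash
mkdir -p pics; python3 - <<'E'
from workcell import env
import cv2,numpy as np
s=env.get_state();print(s)
for c in ["scene","top"]:
    p,d=env.read_camera(c); cv2.imwrite(f"pics/{c}0.png",p[:,:,::-1]); np.savez(f"{c}0.npz",p=p,d=d)
    for n in ["black_cap_bottle","white_cap_bottle_a","amber_bottle","reader"]:
        for r in env.silhouettes(c,n):
            m=r["mask"];K=env.get_calibration(c);T=np.linalg.inv(K["camera_from_world"]);M=K["mtx"]
            v,u=np.nonzero(m&(d>0));z=d[v,u]
            P=np.c_[(u-M[0,2])*z/M[0,0],(v-M[1,2])*z/M[1,1],z,np.ones(len(z))]@T.T
            if len(z)<5: print(c,n,r["uv"],len(z));continue
            P=P[:,:3];top=P[P[:,2]>np.percentile(P[:,2],98)-.004]
            print(c,n,round(r["confidence"],2),np.round(r["uv"]),len(z),"med",np.median(P,0).round(3),"top",((top.max(0)+top.min(0))/2).round(4), np.percentile(P,[2,98],axis=0).round(3).tolist())
print(env.get_state()["clock"], env.nose_length)
E
```

```text
{'clock': 0.0, 'joint_pos': array([-1.43058490e+00,  3.14024306e-01,  4.49844991e-02,  1.30357989e+00,
        1.67001807e-05,  1.43119306e+00]), 'qvel': array([-3.55403393e-05, -5.06067567e-05, -8.42277997e-04,  3.57943933e-04,
        5.71003694e-04,  5.81110042e-04]), 'tau': array([ 1.75484682e-03, -4.80628502e+01,  2.98532689e+01,  1.92641595e-02,
        1.52001762e-04,  1.99022742e-05]), 'tcp_pos': array([ 0.15872146, -0.55210867,  0.21349754]), 'orientation': array([ 0.5643881 ,  0.42584848,  0.56529171, -0.42492872]), 'wrist_force': array([ 0.13943278, -0.26886334, -0.22348965]), 'ft_torque': array([-0.0178425, -0.0430895, -0.0181576]), 'finger_gap': 0.08534964124447908}
scene black_cap_bottle 0.74 [283. 246.] 420 med [ 0.369 -0.24   0.035] top [ 0.3754 -0.237   0.063 ] [[0.363, -0.25, 0.003], [0.383, -0.226, 0.064]]
scene white_cap_bottle_a 0.73 [261. 202.] 279 med [ 0.499 -0.12   0.032] top [ 0.5065 -0.1167  0.0586] [[0.492, -0.128, 0.006], [0.514, -0.105, 0.06]]
scene white_cap_bottle_a 0.59 [233. 216.] 303 med [ 0.415 -0.1    0.029] top [ 0.4221 -0.0946  0.0543] [[0.407, 
[... 519 characters left out ...]
.] 166 med [ 0.502 -0.118  0.04 ] top [ 0.5071 -0.1174  0.0592] [[0.492, -0.13, 0.016], [0.517, -0.105, 0.061]]
top white_cap_bottle_a 0.48 [273. 242.] 155 med [ 0.41  -0.164  0.041] top [ 0.4119 -0.1642  0.0604] [[0.398, -0.177, 0.002], [0.425, -0.152, 0.062]]
top white_cap_bottle_a 0.44 [242. 239.] 145 med [ 0.42  -0.099  0.045] top [ 0.4223 -0.0975  0.0563] [[0.408, -0.11, 0.021], [0.433, -0.086, 0.058]]
top amber_bottle 0.66 [279. 206.] 332 med [ 0.48  -0.18   0.082] top [ 0.4854 -0.1819  0.0847] [[0.466, -0.2, 0.015], [0.499, -0.162, 0.086]]
top reader 0.72 [271. 176.] 983 med [ 0.552 -0.168  0.04 ] top [ 0.5533 -0.1696  0.0423] [[0.519, -0.201, 0.014], [0.592, -0.134, 0.043]]
0.5 0.011
```

```bash
python3 - <<'E'
import cv2,numpy as np
a=cv2.imread("pics/scene0.png");b=cv2.imread("pics/top0.png")
a=cv2.resize(a[120:320,150:400],None,fx=3,fy=3);b=cv2.resize(b[120:320,170:420],None,fx=3,fy=3)
cv2.imwrite("pics/s1.png",a);cv2.imwrite("pics/t1.png",b)
E
```

```text
(no output)
```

View pics/scene0.png

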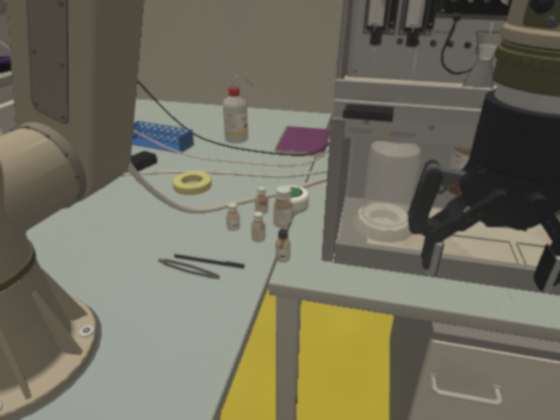

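```bash
sleep 1
```

```text
(no output)
```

View pics/t1.png

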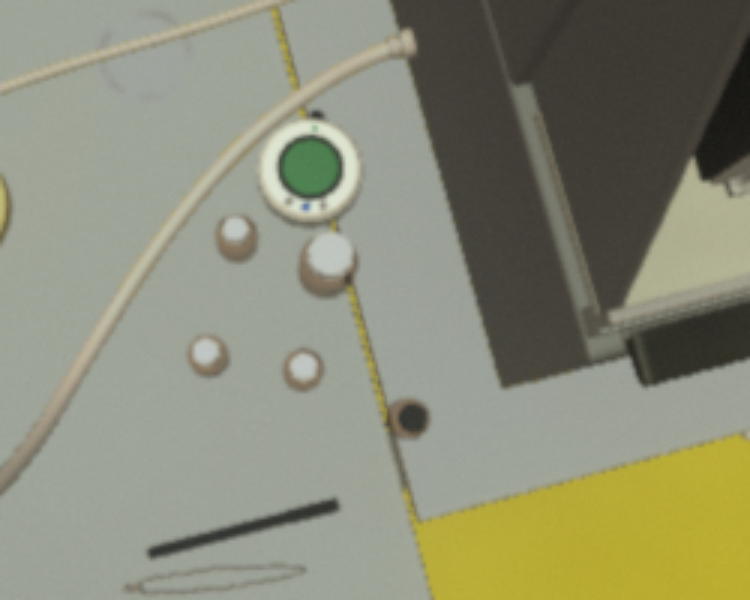

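View pics/s1.png

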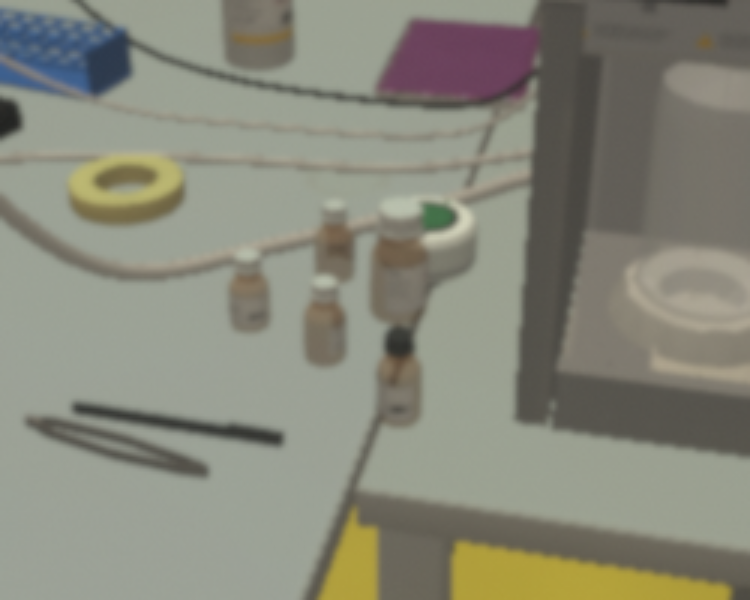

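The black-capped bottle is the right-most of the near row, at crop pixel (412,418) in the top view. The amber bottle is at (328,255) and the reader's green window at (310,167). Next I'll measure the window and the clearances.

```bash
cat > h.py <<'E'
import numpy as np,cv2
from workcell import env
from scipy.spatial.transform import Rotation as R
def cloud(c,d):
    K=env.get_calibration(c);T=np.linalg.inv(K["camera_from_world"]);M=K["mtx"]
    v,u=np.indices(d.shape)
    P=np.stack([(u-M[0,2])*d/M[0,0],(v-M[1,2])*d/M[1,1],d,np.ones_like(d)],-1)@T.T
    return P[...,:3]
def rot(s): 
    q=s["orientation"];return R.from_quat([q[1],q[2],q[3],q[0]])
def row(s,p,zdir=None):
    """tool-frame shift & rotvec to reach world TCP p, tool down, z axis along zdir(deg)"""
    r=rot(s);t=r.inv().apply(np.array(p)-s["tcp_pos"])
    best=None
    for k in (0,180):
        a=np.radians(zdir+k);x=np.array([0,0,-1.]);z=np.array([np.cos(a),np.sin(a),0]);y=np.cross(z,x)
        rv=(r.inv()*R.from_matrix(np.c_[x,y,z])).as_rotvec()
        if best is None or np.linalg.norm(rv)<np.linalg.norm(best): best=rv
    return best.round(3),t.round(4)
E
python3 - <<'E'
from h import *
for c in ["scene","top"]:
    f=np.load(c+"0.npz");P=cloud(c,f["d"]);p=f["p"].astype(int)
    g=(p[...,1]>p[...,0]+30)&(p[...,1]>p[...,2]+15)&(abs(P[...,0]-.55)<.07)&(abs(P[...,1]+.17)<.07)&(f["d"]>0)
    q=P[g];print(c,g.sum(),q.mean(0).round(4),q.min(0).round(4),q.max(0).round(4),np.median(q,0))
    if c=="top":
        el=cv2.fitEllipse(max(cv2.findContours(g.astype(np.uint8),0,1)[0],key=len));print(el)
        K=env.get_calibration(c);T=np.linalg.inv(K["camera_from_world"])
        ray=T[:3,:3]@np.linalg.inv(K["mtx"])@np.array([*el[0],1]);o=T[:3,3];print(o+ray*(0.041-o[2])/ray[2],"cam",o)
# height map max over cells, both cams
H={}
for c in ["scene","top"]:
    f=np.load(c+"0.npz");P=cloud(c,f["d"])[f["d"]>0]
    for x,y,z in P:
        if .1<x<.72 and -.65<y<.1:
            k=(int(x//.04),int(y//.04));H[k]=max(H.get(k,-1),z)
ys=range(2,-17,-1);print("x\\y",*["%4d"%(y*40) for y in ys])
for i in range(17,1,-1):
    print("%3d"%(i*40),*["%4d"%(H[(i,j)]*1000) if (i,j) in H else "   ." for j in ys])
s=env.get_state();print(rot(s).as_matrix().round(3))
K=env.get_calibration("wrist");print(K["T_tool_cam"].round(3))
E
```

```text
scene 46 [ 0.5593 -0.1716  0.041 ] [ 0.5436 -0.1819  0.0395] [ 0.5734 -0.1595  0.0429] [ 0.56037681 -0.17184735  0.0410187 ]
top 264 [ 0.5558 -0.1686  0.0405] [ 0.5365 -0.1878  0.0369] [ 0.5848 -0.1492  0.0456] [ 0.55613961 -0.16848262  0.04052715]
((273.01568603515625, 175.35414123535156), (17.213666915893555, 17.728927612304688), 93.13953399658203)
[ 0.55548008 -0.16850973  0.041     ] cam [ 0.35029356 -0.15366635  0.915966  ]
x\y   80   40    0  -40  -80 -120 -160 -200 -240 -280 -320 -360 -400 -440 -480 -520 -560 -600 -640
680    9    9    9    6    3   21   32   46  446 -714 -714 -715 -714 -361  161   55   28    .    .
640    2    3   11   12   15   22   28    4  485  504  161 -710  159  162  162    .   22   22   22
600   15   12   14   10    5    4   32   49   62  562  162 -715 -714 -713   22    .   23   26   27
560   21   21    2    4    4   20   44   43   43  618  618  618  618  198  316  420   27  317   28
520   21   22    3    3   18   33   44   45   41  618  618  619  618  564  535  452  383  320   28
480   21   21    3   14   18   61   61   86   47  618  619  619  618  529
[... 513 characters left out ...]
10 -711
240    3  400  522  612  639  658  669  669    5    3 -713 -713 -711 -706 -712 -708 -709 -709 -713
200  276  415  450  247  380  446    3    3    3    3    . -710 -711 -710 -710 -711 -710 -710 -710
160  318  437  446  230  448  449    2    2    3    3   -2 -711 -713 -710 -713  438  372  322  274
120    1  365  445  447  448    3    2    2    3    3    2 -711 -708 -711  320  466  468  401 -710
 80    .    .  293  292  261    2    3    2    3    4    1 -716 -715 -713 -711 -712  468 -712 -714
[[ 0.     0.961  0.276]
 [-0.     0.276 -0.961]
 [-1.    -0.     0.   ]]
[[ 0.001 -0.328  0.945 -0.159]
 [-0.001 -0.945 -0.328  0.084]
 [ 1.    -0.001 -0.001 -0.001]
 [ 0.     0.     0.     1.   ]]
```

```bash
python3 - <<'E'
from h import *
for c in ["scene","top"]:
    f=np.load(c+"0.npz");P=cloud(c,f["d"])[f["d"]>0]
    for xl in np.arange(.34,.66,.02):
        for zl,zh in((.05,.2),(.2,.4),(.4,.65)):
            m=(P[:,0]>xl)&(P[:,0]<=xl+.02)&(P[:,1]<-.21)&(P[:,1]>-.45)&(P[:,2]>zl)&(P[:,2]<zh)
            if m.sum()>2: print(c,round(xl,2),zl,m.sum(),"maxy",np.sort(P[m,1])[-3:].round(3),"z",P[m,2].min().round(3))
s=env.get_state()
for p,a in (((.27,-.36,.214),-45),((.376,-.238,.15),-25)): print(row(s,p,a))
E
```

```text
scene 0.36 0.05 86 maxy [-0.228 -0.227 -0.227] z 0.05
scene 0.38 0.05 140 maxy [-0.232 -0.229 -0.228] z 0.05
scene 0.38 0.2 463 maxy [-0.305 -0.305 -0.305] z 0.201
scene 0.4 0.05 873 maxy [-0.304 -0.304 -0.303] z 0.05
scene 0.4 0.2 1808 maxy [-0.301 -0.301 -0.3  ] z 0.2
scene 0.42 0.05 56 maxy [-0.316 -0.316 -0.316] z 0.052
scene 0.42 0.2 2882 maxy [-0.296 -0.296 -0.295] z 0.201
scene 0.42 0.4 40 maxy [-0.296 -0.296 -0.296] z 0.4
scene 0.44 0.05 51 maxy [-0.311 -0.311 -0.311] z 0.053
scene 0.44 0.2 1795 maxy [-0.298 -0.297 -0.297] z 0.203
scene 0.44 0.4 185 maxy [-0.294 -0.293 -0.292] z 0.401
scene 0.46 0.05 47 maxy [-0.306 -0.306 -0.306] z 0.053
scene 0.46 0.2 67 maxy [-0.292 -0.292 -0.292] z 0.203
scene 0.46 0.4 929 maxy [-0.293 -0.293 -0.292] z 0.4
scene 0.48 0.05 49 maxy [-0.3 -0.3 -0.3] z 0.051
scene 0.48 0.2 427 maxy [-0.287 -0.287 -0.286] z 0.202
scene 0.48 0.4 798 maxy [-0.287 -0.287 -0.287] z 0.4
scene 0.5 0.05 2828 maxy [-0.295 -0.295 -0.295] z 0.05
scene 0.5 0.2 1911 maxy [-0.281 -0.281 -0.281] z 0.2
scene 0.5 0.4 901 maxy [-0.282 -0.282 -0.282] z 0.4
scene 0.52 0.05 834 m
[... 2157 characters left out ...]
.2 456 maxy [-0.254 -0.253 -0.253] z 0.201
top 0.58 0.4 1154 maxy [-0.254 -0.253 -0.253] z 0.4
top 0.6 0.05 159 maxy [-0.249 -0.248 -0.248] z 0.052
top 0.6 0.2 449 maxy [-0.248 -0.248 -0.248] z 0.2
top 0.6 0.4 845 maxy [-0.248 -0.248 -0.248] z 0.4
top 0.62 0.05 232 maxy [-0.211 -0.211 -0.211] z 0.05
top 0.62 0.2 440 maxy [-0.243 -0.243 -0.243] z 0.2
top 0.62 0.4 598 maxy [-0.243 -0.243 -0.243] z 0.4
top 0.64 0.05 192 maxy [-0.22  -0.217 -0.215] z 0.052
top 0.64 0.2 443 maxy [-0.237 -0.237 -0.237] z 0.201
top 0.64 0.4 413 maxy [-0.238 -0.238 -0.238] z 0.4
(array([-0.506,  0.   ,  0.   ]), array([ 0.0004,  0.1601, -0.1545]))
(array([-0.855,  0.   ,  0.   ]), array([ 0.0644,  0.2957, -0.2425]))
```

```bash
python3 - <<'E'
from h import *
s=env.get_state()
for p,a in (((.24,-.31,.2),-60),((.31,-.23,.18),-40),((.376,-.238,.14),-25)): print(row(s,p,a))
E
```

```text
(array([-0.244,  0.   ,  0.   ]), array([ 0.0144,  0.1451, -0.2108]))
(array([-0.593,  0.   ,  0.   ]), array([ 0.0344,  0.2345, -0.2684]))
(array([-0.855,  0.   ,  0.   ]), array([ 0.0744,  0.2957, -0.2425]))
```

step_arm --moves '[[[-0.03, 0, 0, 0.002, 0.018, -0.026, 1], [-0.06, 0, 0, 0.004, 0.036, -0.053, 1], [-0.09, 0, 0, 0.006, 0.054, -0.079, 1], [-0.12, 0, 0, 0.008, 0.073, -0.105, 1], [-0.15, 0, 0, 0.009, 0.091, -0.132, 1], [-0.18, 0, 0, 0.011, 0.109, -0.158, 1], [-0.21, 0, 0, 0.013, 0.127, -0.184, 1], [-0.244, 0, 0, 0.0144, 0.145, -0.211, 1], [-0.33, 0, 0, 0.019, 0.167, -0.225, 1], [-0.42, 0, 0, 0.024, 0.19, -0.24, 1], [-0.51, 0, 0, 0.029, 0.212, -0.254, 1], [-0.593, 0, 0, 0.0344, 0.2345, -0.268, 1]]]'

```text
clock: 1.7
tcp_pos: [0.3108, -0.2295, 0.1802]
orientation: [0.665, 0.24, 0.665, -0.241]
wrist_force: [0.4, 0.0, 0.3]
finger_gap: 0.0853
```

```bash
python3 - <<'E'
from h import *
s=env.get_state()
print(s["tcp_pos"],s["joint_pos"],s["wrist_force"])
p,d=env.read_camera("wrist");cv2.imwrite("pics/w1.png",p[:,:,::-1])
K=env.get_calibration("wrist");M=K["mtx"];T=K["T_tool_cam"]
for n in ["black_cap_bottle","white_cap_bottle_a","amber_bottle"]:
  for r in env.silhouettes("wrist",n):
    v,u=np.nonzero(r["mask"]&(d>0));z=d[v,u]
    P=np.c_[(u-M[0,2])*z/M[0,0],(v-M[1,2])*z/M[1,1],z]@T[:3,:3].T+T[:3,3]
    P=rot(s).apply(P)+s["tcp_pos"];top=P[P[:,2]>np.percentile(P[:,2],95)-.003]
    print(n,round(r["confidence"],2),r["uv"],((top.max(0)+top.min(0))/2).round(4),np.ptp(top,0).round(3))
for p,a in (((.376,-.238,.14),-25),): print(row(s,p,a))
E
```

```text
[ 0.31081916 -0.22952789  0.18015266] [-8.44605108e-01 -3.82620782e-02 -4.51606477e-01  1.15635851e+00
 -3.26604700e-05  1.42073388e+00] [0.39114953 0.04084262 0.28771241]
black_cap_bottle 0.91 [332.4, 143.3] [ 0.3756 -0.2356  0.0635] [0.017 0.018 0.004]
white_cap_bottle_a 0.61 [311.9, 43.3] [ 0.411  -0.1614  0.06  ] [0.017 0.017 0.005]
amber_bottle 0.92 [399.7, 12.2] [ 0.4751 -0.1884  0.0799] [0.009 0.01  0.011]
(array([-0.258,  0.001,  0.   ]), array([0.0402, 0.0352, 0.0555]))
```

View pics/w1.png

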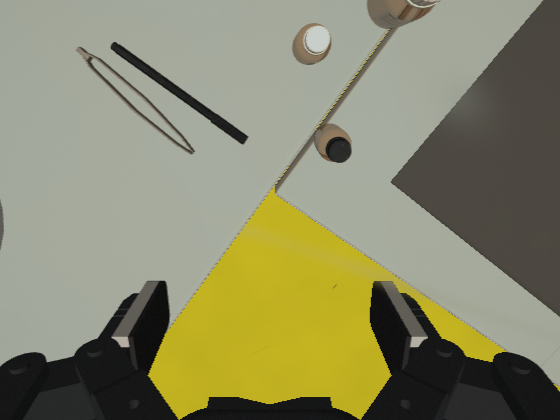

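The black cap is at wrist pixel (338,150), which gives (0.376, -0.237). The neighbour and the instrument corner are both clear of the jaw direction. Moving over it and down.

step_arm --moves '[[[-0.065, 0, 0, 0.01, 0.009, 0.014, 1], [-0.13, 0, 0, 0.02, 0.018, 0.027, 1], [-0.19, 0, 0, 0.03, 0.027, 0.041, 1], [-0.258, 0, 0, 0.04, 0.036, 0.055, 1], [-0.258, 0, 0, 0.06, 0.036, 0.055, 1], [-0.258, 0, 0, 0.08, 0.036, 0.055, 1], [-0.258, 0, 0, 0.1, 0.036, 0.055, 1], [-0.258, 0, 0, 0.1, 0.036, 0.055, 1]]]'

```text
clock: 2.7
tcp_pos: [0.3736, -0.2375, 0.0781]
orientation: [0.689, 0.155, 0.691, -0.154]
wrist_force: [0.4, 0.1, 0.2]
finger_gap: 0.0853
```

```bash
python3 - <<'E'
from h import *
s=env.get_state()
print(s["tcp_pos"],s["wrist_force"])
p,d=env.read_camera("wrist");cv2.imwrite("pics/w2.png",p[:,:,::-1])
K=env.get_calibration("wrist");M=K["mtx"];T=K["T_tool_cam"]
for n in ["black_cap_bottle","white_cap_bottle_a"]:
  for r in env.silhouettes("wrist",n):
    v,u=np.nonzero(r["mask"]&(d>0));z=d[v,u]
    P=np.c_[(u-M[0,2])*z/M[0,0],(v-M[1,2])*z/M[1,1],z]@T[:3,:3].T+T[:3,3]
    P=rot(s).apply(P)+s["tcp_pos"];top=P[P[:,2]>np.percentile(P[:,2],95)-.003]
    print(n,round(r["confidence"],2),r["uv"],((top.max(0)+top.min(0))/2).round(4),np.ptp(top,0).round(3))
for p,a in (((.376,-.237,.022),-25),): print(row(s,p,a))
E
```

```text
[ 0.37364583 -0.23747574  0.07811068] [0.42521067 0.13651426 0.17854103]
black_cap_bottle 0.67 [274.8, 225.5] [ 0.3755 -0.2352  0.0634] [0.018 0.017 0.004]
white_cap_bottle_a 0.97 [275.3, 85.3] [ 0.4113 -0.1616  0.0601] [0.017 0.017 0.005]
(array([-0.005, -0.004, -0.001]), array([0.0561, 0.0014, 0.0022]))
```

View pics/w2.png

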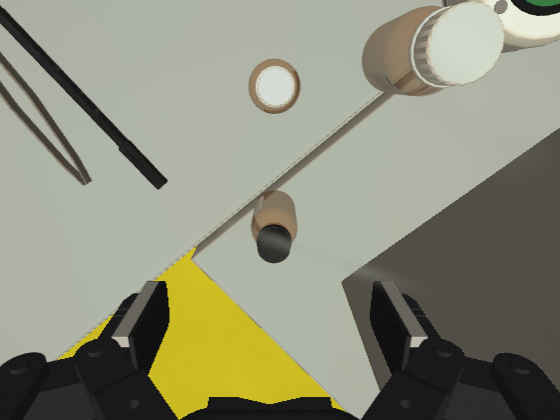

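step_arm --moves '[[[-0.005, -0.004, 0, 0.014, 0.002, 0.001, 1], [-0.005, -0.004, 0, 0.028, 0.002, 0.001, 1], [-0.005, -0.004, 0, 0.042, 0.002, 0.001, 1], [-0.005, -0.004, 0, 0.056, 0.002, 0.001, 1], [-0.005, -0.004, 0, 0.056, 0.002, 0.001, 1], [-0.005, -0.004, 0, 0.056, 0.002, 0.001, 0.6], [-0.005, -0.004, 0, 0.056, 0.002, 0.001, 0.3], [-0.005, -0.004, 0, 0.056, 0.002, 0.001, 0.1], [-0.005, -0.004, 0, 0.056, 0.002, 0.001, 0], [-0.005, -0.004, 0, 0.056, 0.002, 0.001, 0], [-0.005, -0.004, 0, 0.056, 0.002, 0.001, 0]]]' --force 35

```text
clock: 3.95
tcp_pos: [0.3777, -0.2376, 0.0254]
orientation: [0.692, 0.152, 0.689, -0.153]
wrist_force: [-0.6, 1.1, 4.5]
finger_gap: 0.0199
```

```bash
python3 - <<'E'
from h import *
s=env.get_state()
print(s["tcp_pos"],s["wrist_force"],s["finger_gap"])
p,d=env.read_camera("wrist");cv2.imwrite("pics/w3.png",p[:,:,::-1])
E
```

```text
[ 0.37771705 -0.23756717  0.02544747] [-0.55784697  1.11991476  4.5061747 ] 0.019856777783510086
```

View pics/w3.png

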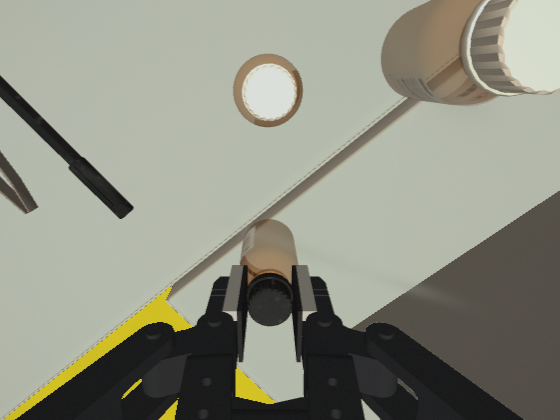

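step_arm --moves '[[[0, 0, 0, 0, 0, 0, 0], [0, 0, 0, -0.003, 0, 0, 0], [0, 0, 0, -0.006, 0, 0, 0], [0, 0, 0, -0.01, 0, 0, 0], [0, 0, 0, -0.015, 0, 0, 0], [0, 0, 0, -0.015, 0, 0, 0]]]'

```text
clock: 4.6
tcp_pos: [0.3781, -0.238, 0.0412]
orientation: [0.693, 0.152, 0.688, -0.154]
wrist_force: [-0.4, 0.1, -0.8]
finger_gap: 0.0194
```

```bash
python3 - <<'E'
from h import *
s=env.get_state()
print(s["tcp_pos"],s["wrist_force"],s["finger_gap"])
p,d=env.read_camera("wrist");cv2.imwrite("pics/w4.png",p[:,:,::-1])
p,d=env.read_camera("scene");a=cv2.resize(p[150:300,200:400],None,fx=4,fy=4,interpolation=2);cv2.imwrite("pics/s4.png",a[:,:,::-1])
E
```

```text
[ 0.37812473 -0.23800987  0.04122359] [-0.40705521  0.08678851 -0.84977159] 0.019417376753735484
```

View pics/w4.png

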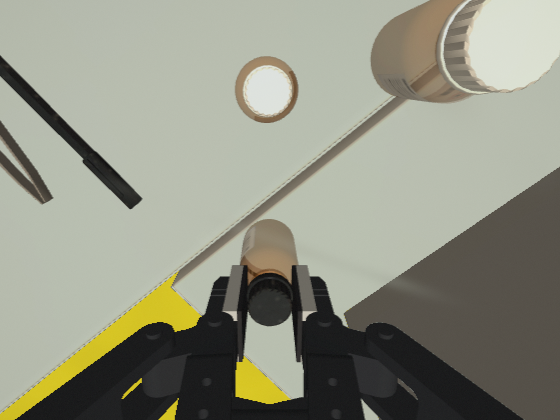

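View pics/s4.png

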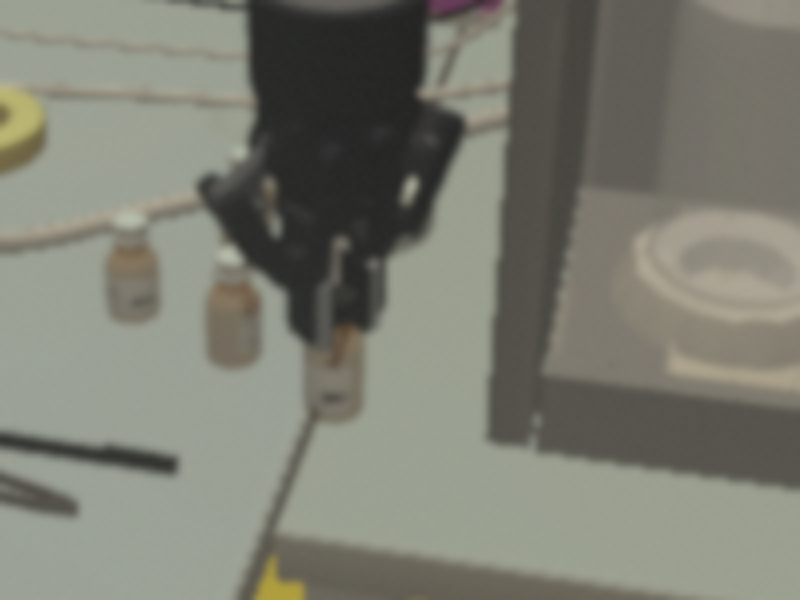

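```bash
python3 - <<'E'
from h import *
s=env.get_state()
p,d=env.read_camera("wrist")
K=env.get_calibration("wrist");M=K["mtx"];T=K["T_tool_cam"]
v,u=np.indices(d.shape)
C=np.stack([(u-M[0,2])*d/M[0,0],(v-M[1,2])*d/M[1,1],d],-1)@T[:3,:3].T+T[:3,3]
for vv in (225,240,255,262,268,275,285,300,320,340,355):
    print(vv,[(uu,*(C[vv,uu]*1000).round().astype(int)) for uu in (225,233,240,246,258,270,282,296,302,310)])
for r in env.silhouettes("wrist","black_cap_bottle"):
    m=r["mask"]&(d>0);P=rot(s).apply(C[m])+s["tcp_pos"];print(r["confidence"],np.percentile(P,[1,50,99],axis=0).round(4),np.percentile(C[m],[1,99],axis=0).round(4))
p,d=env.read_camera("scene")
for r in env.silhouettes("scene","black_cap_bottle"):
    m=r["mask"]&(d>0);P=cloud("scene",d)[m];print(r["confidence"],r["uv"],np.percentile(P,[1,50,99],axis=0).round(4))
P=cloud("scene",d)
for vv in range(218,258,3): print(vv,[(uu,*(P[vv,uu]*1000).round().astype(int)) for uu in (274,280,282,286,292)])
E
```

```text
225 [(225, np.int64(41), np.int64(6), np.int64(-28)), (233, np.int64(43), np.int64(5), np.int64(-24)), (240, np.int64(57), np.int64(0), np.int64(-20)), (246, np.int64(47), np.int64(3), np.int64(-16)), (258, np.int64(18), np.int64(15), np.int64(-7)), (270, np.int64(15), np.int64(16), np.int64(-1)), (282, np.int64(20), np.int64(14), np.int64(5)), (296, np.int64(39), np.int64(6), np.int64(15)), (302, np.int64(41), np.int64(6), np.int64(18)), (310, np.int64(41), np.int64(6), np.int64(23))]
240 [(225, np.int64(49), np.int64(-8), np.int64(-30)), (233, np.int64(42), np.int64(-5), np.int64(-24)), (240, np.int64(40), np.int64(-4), np.int64(-19)), (246, np.int64(9), np.int64(10), np.int64(-13)), (258, np.int64(-2), np.int64(15), np.int64(-7)), (270, np.int64(-4), np.int64(16), np.int64(-1)), (282, np.int64(0), np.int64(14), np.int64(5)), (296, np.int64(41), np.int64(-4), np.int64(15)), (302, np.int64(41), np.int64(-4), np.int64(19)), (310, np.int64(41), np.int64(-4), np.int64(24))]
255 [(225, np.int64(40), np.int64(-14), np.int64(-29)), (233, np.int64(41), np.int64(-14), np.int64(-24)), (240, 
[... 7679 characters left out ...]
237), np.int64(28)), (282, np.int64(366), np.int64(-240), np.int64(27)), (286, np.int64(368), np.int64(-247), np.int64(28)), (292, np.int64(408), np.int64(-240), np.int64(-1))]
254 [(274, np.int64(383), np.int64(-214), np.int64(0)), (280, np.int64(367), np.int64(-235), np.int64(18)), (282, np.int64(365), np.int64(-240), np.int64(21)), (286, np.int64(370), np.int64(-246), np.int64(20)), (292, np.int64(399), np.int64(-245), np.int64(0))]
257 [(274, np.int64(374), np.int64(-218), np.int64(0)), (280, np.int64(380), np.int64(-229), np.int64(0)), (282, np.int64(380), np.int64(-233), np.int64(1)), (286, np.int64(384), np.int64(-239), np.int64(0)), (292, np.int64(391), np.int64(-249), np.int64(-1))]
```

The gripper holds the bottle by its cap: the measured fingertips are about 49 mm up the bottle and the 19 mm gap matches. It rose 15 mm with the gripper, upright, with its bottom about 26 mm below the TCP. That's a sound hold, so I'll keep it and carry.

```bash
python3 - <<'E'
from h import *
s=env.get_state()
for p,a in (((.378,-.238,.146),-25),((.40,-.2,.15),-45),((.5555,-.1685,.15),-80)): print(row(s,p,a))
E
```

```text
(array([0.001, 0.005, 0.001]), array([-0.1057, -0.0004,  0.0012]))
(array([ 0.35 ,  0.005, -0.   ]), array([-0.1097,  0.0433,  0.0052]))
(array([ 0.961,  0.005, -0.002]), array([-0.1092,  0.1375,  0.1329]))
```

step_arm --moves '[[[0, 0.005, 0, -0.015, 0, 0, 0], [0, 0.005, 0, -0.035, 0, 0, 0], [0, 0.005, 0, -0.055, 0, 0, 0], [0, 0.005, 0, -0.075, 0, 0, 0], [0, 0.005, 0, -0.095, 0, 0, 0], [0.06, 0.005, 0, -0.107, 0.01, 0.001, 0], [0.15, 0.005, 0, -0.109, 0.02, 0.002, 0], [0.25, 0.005, 0, -0.11, 0.032, 0.004, 0], [0.35, 0.005, 0, -0.11, 0.043, 0.005, 0], [0.42, 0.005, 0, -0.11, 0.055, 0.02, 0], [0.5, 0.005, 0, -0.11, 0.066, 0.035, 0], [0.58, 0.005, 0, -0.11, 0.077, 0.05, 0]]]'

```text
clock: 6.1
tcp_pos: [0.4553, -0.188, 0.1503]
orientation: [0.617, 0.345, 0.617, -0.345]
wrist_force: [-0.8, 0.4, -1.0]
finger_gap: 0.0194
```

```bash
python3 - <<'E'
from h import *
s=env.get_state()
print(s["tcp_pos"],s["wrist_force"],s["finger_gap"])
for p,a in (((.5555,-.1685,.15),-80),): print(row(s,p,a))
E
```

```text
[ 0.4553455  -0.18799019  0.1502994 ] [-0.84638672  0.37833447 -1.01380795] 0.01937537504910536
(array([ 0.378, -0.   , -0.001]), array([0.0004, 0.0955, 0.0359]))
```

step_arm --moves '[[[0.06, 0, 0, 0, 0.014, 0.005, 0], [0.12, 0, 0, 0, 0.03, 0.011, 0], [0.18, 0, 0, 0, 0.046, 0.017, 0], [0.25, 0, 0, 0, 0.063, 0.024, 0], [0.31, 0, 0, 0, 0.08, 0.03, 0], [0.378, 0, 0, 0, 0.0955, 0.036, 0], [0.378, 0, 0, 0, 0.0955, 0.036, 0], [0.378, 0, 0, 0, 0.0955, 0.036, 0]]]'

```text
clock: 6.9
tcp_pos: [0.5551, -0.1683, 0.1498]
orientation: [0.542, 0.454, 0.542, -0.454]
wrist_force: [-0.3, -0.8, -1.6]
finger_gap: 0.0194
```

```bash
cat > look.py <<'E'
from h import *
import sys
tag=sys.argv[1]
s=env.get_state();print(s["tcp_pos"],s["wrist_force"],s["finger_gap"],s["clock"])
for c in ("wrist","scene","top"):
    p,d=env.read_camera(c);cv2.imwrite(f"pics/{tag}_{c}.png",p[:,:,::-1])
    if c=="wrist":
        K=env.get_calibration("wrist");M=K["mtx"];T=K["T_tool_cam"];v,u=np.indices(d.shape)
        C=np.stack([(u-M[0,2])*d/M[0,0],(v-M[1,2])*d/M[1,1],d],-1)@T[:3,:3].T+T[:3,3]
        P=rot(s).apply(C.reshape(-1,3)).reshape(C.shape)+s["tcp_pos"]
    else: P=cloud(c,d)
    q=p.astype(int)
    g=(q[...,1]>q[...,0]+20)&(q[...,1]>q[...,2]+10)&(abs(P[...,0]-.555)<.07)&(abs(P[...,1]+.17)<.07)&(d>0)&(abs(P[...,2]-.041)<.01)
    if g.sum()>5: print(c,"green",g.sum(),P[g].min(0).round(4),P[g].max(0).round(4),P[g].mean(0).round(4))
    np.savez(f"{tag}_{c}.npz",p=p,d=d,P=P,g=g)
    for r in env.silhouettes(c,"black_cap_bottle"):
        m=r["mask"]&(d>0);print(c,round(r["confidence"],2),np.round(r["uv"]),m.sum(),np.percentile(P[m],[1,50,99],axis=0).round(4).tolist())
    print({n:[(round(r["confidence"],2),P[r["mask"]&(d>0)].mean(0).round(3).tolist()) for r in env.silhouettes(c,n)] for n in ("amber_bottle","white_cap_bottle_a")} if c!="wrist" else "")
E
python3 look.py a
```

```text
[ 0.55506403 -0.16831631  0.14975277] [-0.30767919 -0.76788161 -1.61844234] 0.01940366786643386 6.9
wrist green 1912 [ 0.5347 -0.1855  0.0385] [ 0.5841 -0.1451  0.0439] [ 0.5551 -0.1653  0.0409]
wrist 0.87 [271. 268.] 4738 [[0.4898, -0.1794, 0.0001], [0.5632, -0.1659, 0.1684], [0.5697, -0.153, 0.1888]]

scene green 65 [ 0.5422 -0.1843  0.0388] [ 0.5768 -0.1576  0.0428] [ 0.559  -0.1713  0.0411]
scene 0.74 [291. 146.] 332 [[0.5413, -0.182, 0.1252], [0.5468, -0.1718, 0.1542], [0.559, -0.1575, 0.1885]]
{'amber_bottle': [(0.83, [0.479, -0.181, 0.043])], 'white_cap_bottle_a': [(0.8, [0.499, -0.119, 0.033]), (0.78, [0.415, -0.099, 0.03]), (0.57, [0.405, -0.166, 0.032])]}
top green 16 [ 0.5407 -0.1879  0.037 ] [ 0.5591 -0.1812  0.0428] [ 0.5495 -0.1852  0.0404]
{'amber_bottle': [(0.88, [0.479, -0.18, 0.065])], 'white_cap_bottle_a': [(0.43, [0.41, -0.164, 0.046])]}
```

View pics/a_wrist.png

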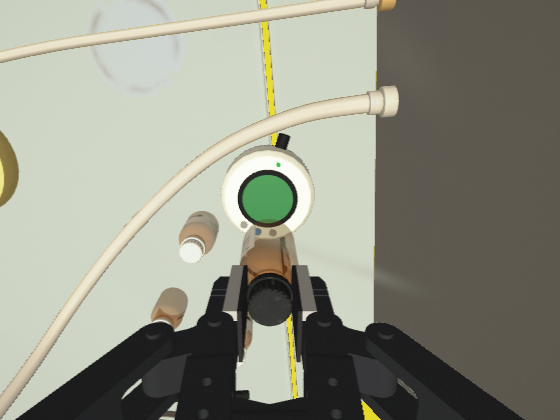

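View pics/a_scene.png

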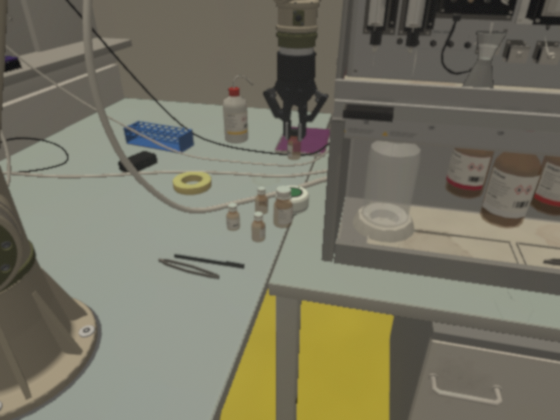

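```bash
python3 - <<'E'
from h import *
f=np.load("a_wrist.npz");p=f["p"];d=f["d"];P=f["P"];g=f["g"]
s=env.get_state();K=env.get_calibration("wrist");M=K["mtx"];T=K["T_tool_cam"];r=rot(s)
def at(uv,z): # world pt on ray at height z
    o=r.apply(T[:3,3])+s["tcp_pos"];dr=r.apply(T[:3,:3]@np.linalg.inv(M)@np.array([*uv,1]));return o+dr*(z-o[2])/dr[2]
cn=max(cv2.findContours(g.astype(np.uint8),0,1)[0],key=len);el=cv2.fitEllipse(cn);print(el,at(el[0],.041))
# cap top: points z near max around bottle
m=(P[...,2]>.183)&(P[...,2]<.192)&(np.hypot(P[...,0]-.555,P[...,1]+.168)<.013)
m[:, :247]=0;m[:,295:]=0
print(m.sum(),np.median(P[m][:,2]),P[m].min(0),P[m].max(0)); 
cn=max(cv2.findContours(m.astype(np.uint8),0,1)[0],key=len);el=cv2.minEnclosingCircle(cn);print(el,at(el[0],.1885),el[1]/M[0,0]*0.12)
# body sides: rows 240-262
o=cv2.resize(p[215:345,200:340],None,fx=5,fy=4.5,interpolation=2);cv2.imwrite("pics/a_crop.png",o[:,:,::-1])
for v in (232,240,248,256): 
    uu=[u for u in range(238,302) if d[v,u]>0 and P[v,u,2]>.1]; print(v,uu[0],uu[-1],P[v,uu[len(uu)//2]].round(4))
# circle fit of body in horizontal slice
for zl in (.127,.137,.147,.157):
    w=(abs(P[...,2]-zl)<.005)&(np.hypot(P[...,0]-.555,P[...,1]+.168)<.022); w[:,:242]=0;w[:,299:]=0;q=P[w][:,:2]
    if len(q)<20: continue
    from scipy.optimize import least_squares
    o=least_squares(lambda c:np.hypot(*(q-c).T)-.0145,[.555,-.168],loss="soft_l1",f_scale=.001).x;print(zl,len(q),o.round(4))
print(s["tcp_pos"])
E
```

```text
((267.1297912597656, 197.83670043945312), (45.71459197998047, 51.13957595825195), 90.16426849365234) [ 0.55525846 -0.16570647  0.041     ]
1571 0.1875919233997735 [ 0.54605057 -0.17856832  0.18301593] [ 0.56501405 -0.15847961  0.19036664]
((269.8014221191406, 304.1602783203125), 22.601890563964844) [ 0.55705767 -0.16742978  0.1885    ] 0.007614977577410733
232 246 291 [ 0.569  -0.1645  0.1434]
240 244 294 [ 0.5695 -0.1644  0.1545]
248 242 295 [ 0.5688 -0.1646  0.1618]
256 241 296 [ 0.5669 -0.1649  0.166 ]
0.127 187 [ 0.5552 -0.1668]
0.137 364 [ 0.5551 -0.1667]
0.147 427 [ 0.555  -0.1668]
0.157 546 [ 0.5548 -0.167 ]
[ 0.55541934 -0.16868812  0.15054205]
```

View pics/a_crop.png

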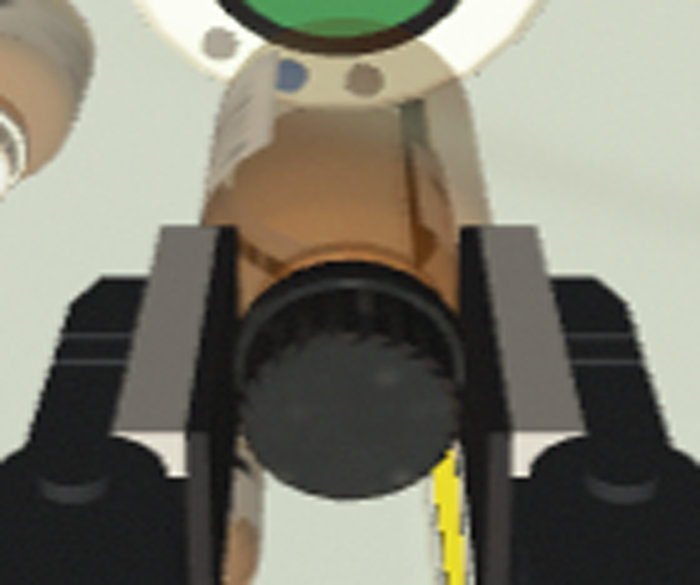

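Measured in the wrist camera's own frame, the bottle is upright and within about 1 mm of the window centre (window ellipse at pixel (267,198), cap at (270,304)). All the other bottles are where they started. Descending in stages.

step_arm --moves '[[[0, 0, 0, 0.01, 0, 0, 0], [0, 0, 0, 0.022, 0, 0, 0], [0, 0, 0, 0.034, 0, 0, 0], [0, 0, 0, 0.044, 0, 0, 0], [0, 0, 0, 0.05, 0, 0, 0], [0, 0, 0, 0.054, 0, 0, 0], [0, 0, 0, 0.054, 0, 0, 0], [0, 0, 0, 0.054, 0, 0, 0]]]'

```text
clock: 8.2
tcp_pos: [0.5557, -0.1688, 0.0968]
orientation: [0.542, 0.455, 0.541, -0.454]
wrist_force: [0.0, 0.9, -0.0]
finger_gap: 0.0194
```

```bash
python3 look.py b; cat > fit.py <<'E'
from h import *
import sys
from scipy.optimize import least_squares
f=np.load(sys.argv[1]+"_wrist.npz");P=f["P"];s=env.get_state();print(s["tcp_pos"],s["orientation"])
t=s["tcp_pos"];D=np.hypot(P[...,0]-t[0],P[...,1]-t[1])
for h in (-.018,-.008,.002,.01):
    w=(abs(P[...,2]-t[2]-h)<.005)&(D<.022); w[:,:242]=0;w[:,299:]=0;q=P[w][:,:2]
    if len(q)>20: print(h,len(q),least_squares(lambda c:np.hypot(*(q-c).T)-.0145,t[:2],loss="soft_l1",f_scale=.001).x.round(4))
m=(D<.009)&(P[...,2]>t[2]+.03);print("captop",np.percentile(P[m][:,2],[50,90,97]).round(4))
g=f["g"].astype(np.uint8);cn=max(cv2.findContours(g,0,1)[0],key=len);print(cv2.boundingRect(cn),P[f["g"]].min(0),P[f["g"]].max(0))
S=np.load(sys.argv[1]+"_scene.npz");Q=S["P"];m=(abs(Q[...,0]-t[0]+.01)<.02)&(abs(Q[...,1]-t[1])<.016)&(Q[...,2]>.045)&(Q[...,2]<t[2]+.05)
v,u=np.nonzero(m);print("scene low z",np.sort(Q[m][:,2])[:8].round(4), v.max())
E
python3 fit.py b
```

```text
[ 0.55568426 -0.16878506  0.09678926] [ 0.04731211  0.92796369 -0.02428342] 0.01939952819867299 8.2
wrist green 1559 [ 0.5393 -0.1856  0.0387] [ 0.5846 -0.1453  0.0431] [ 0.5616 -0.1633  0.0409]
wrist 0.71 [269. 268.] 4639 [[0.5485, -0.178, 0.0745], [0.5638, -0.1663, 0.1156], [0.5704, -0.1539, 0.1358]]

scene green 65 [ 0.5428 -0.1837  0.0394] [ 0.5737 -0.1569  0.0427] [ 0.5591 -0.1712  0.041 ]
scene 0.71 [294. 168.] 364 [[0.5415, -0.1822, -0.0007], [0.5487, -0.1717, 0.1023], [0.786, -0.0515, 0.1362]]
{'amber_bottle': [(0.63, [0.481, -0.182, 0.042])], 'white_cap_bottle_a': [(0.82, [0.498, -0.119, 0.032]), (0.8, [0.415, -0.099, 0.029]), (0.64, [0.407, -0.166, 0.03])]}
{'amber_bottle': [(0.68, [0.478, -0.182, 0.073])], 'white_cap_bottle_a': [(0.55, [0.541, -0.194, 0.036]), (0.48, [0.41, -0.164, 0.051])]}
[ 0.55550923 -0.16870881  0.0966511 ] [ 0.54173813  0.45494569  0.54134201 -0.45441506]
-0.018 318 [ 0.5558 -0.1672]
-0.008 397 [ 0.5557 -0.1672]
0.002 440 [ 0.5556 -0.1673]
0.01 708 [ 0.555  -0.1676]
captop [0.1347 0.1357 0.1513]
(235, 196, 62, 46) [ 0.53926667 -0.18561787  0.03870525] [ 0.58459259 -0.14532293  0.04306614]
scene low z [0.0708 0.0708 0.0709 0.072  0.0723 0.0725 0.0728 0.0733] 182
```

View pics/b_wrist.png

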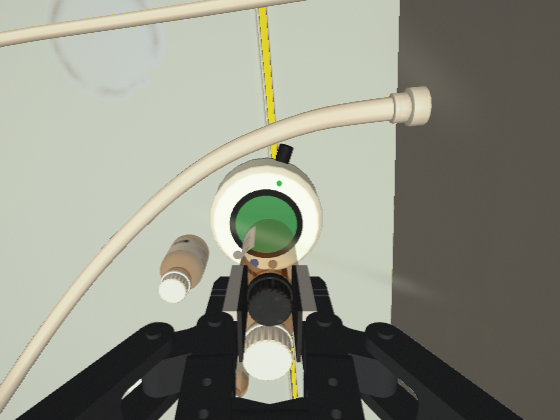

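step_arm --moves '[[[0, 0, 0, 0.004, 0, -0.001, 0], [0, 0, 0, 0.009, 0, -0.001, 0], [0, 0, 0, 0.014, 0, -0.001, 0], [0, 0, 0, 0.017, 0, -0.001, 0], [0, 0, 0, 0.019, 0, -0.001, 0], [0, 0, 0, 0.019, 0, -0.001, 0], [0, 0, 0, 0.019, 0, -0.001, 0], [0, 0, 0, 0.019, 0, -0.001, 0]]]'

```text
clock: 9.5
tcp_pos: [0.5555, -0.1678, 0.0778]
orientation: [0.542, 0.455, 0.541, -0.454]
wrist_force: [0.5, 0.3, 0.2]
finger_gap: 0.0197
```

```bash
python3 look.py c; python3 fit.py c; python3 -c "
import cv2
a=cv2.imread('pics/c_scene.png')[140:260,220:340];cv2.imwrite('pics/c_crop.png',cv2.resize(a,None,fx=5,fy=5,interpolation=2))"
```

```text
[ 0.55550946 -0.16780419  0.07784445] [0.52524718 0.31153244 0.17533852] 0.01972862619196449 9.5
wrist green 1264 [ 0.5398 -0.1855  0.0389] [ 0.5844 -0.1455  0.0429] [ 0.5628 -0.163   0.0409]

scene green 55 [ 0.5419 -0.184   0.0392] [ 0.5758 -0.1596  0.0425] [ 0.5572 -0.1728  0.0409]
scene 0.64 [294. 175.] 311 [[0.541, -0.182, 0.054], [0.5478, -0.1709, 0.0845], [0.5617, -0.1557, 0.1165]]
{'amber_bottle': [(0.61, [0.474, -0.184, 0.046])], 'white_cap_bottle_a': [(0.88, [0.5, -0.118, 0.033]), (0.84, [0.407, -0.165, 0.031]), (0.68, [0.415, -0.099, 0.032])]}
{'amber_bottle': [(0.68, [0.48, -0.183, 0.07])], 'white_cap_bottle_a': [(0.47, [0.41, -0.164, 0.047])]}
[ 0.55533237 -0.16769193  0.07765586] [ 0.54174595  0.45491281  0.5413701  -0.45440518]
-0.018 319 [ 0.5556 -0.1663]
-0.008 391 [ 0.5555 -0.1663]
0.002 460 [ 0.5554 -0.1664]
0.01 687 [ 0.5549 -0.1666]
captop [0.1158 0.1166 0.1314]
(234, 205, 67, 49) [ 0.53978509 -0.18552987  0.03886127] [ 0.5844252  -0.14549494  0.04290433]
scene low z [0.0524 0.0531 0.0537 0.054  0.0543 0.0543 0.0545 0.0548] 189
```

View pics/c_crop.png

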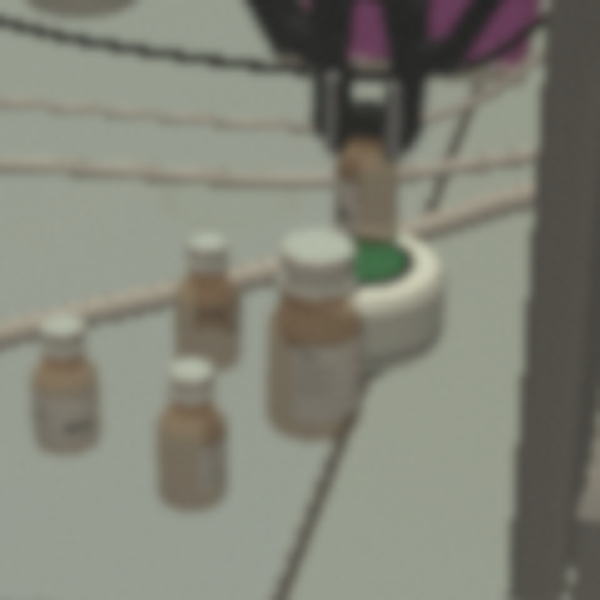

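View pics/c_wrist.png

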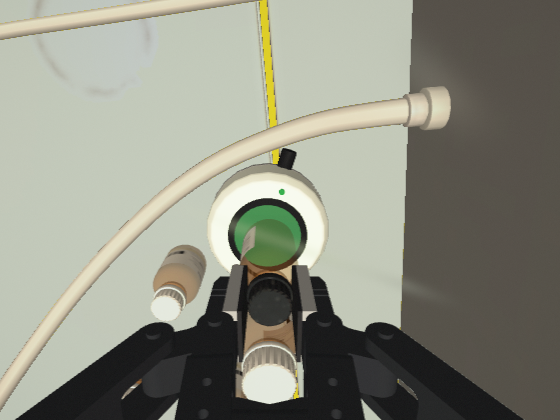

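The bottle stands upright over the green window, with its bottom 11–12 mm above the glass and about 1 mm off centre. The reader is clear and the other bottles haven't moved. Handing in.

```bash
python3 -c "
from workcell import env
s=env.get_state();print(s['tcp_pos'],abs(s['qvel']).max(),s['finger_gap']);print(env.hand_in())"
```

```text
[ 0.55533237 -0.16769193  0.07765586] 0.0016390718090199643 0.019449773692886238
the job is handed in; nothing more can be done
None
```

The job is handed in at about 10 s of the 35 s allowed. I picked up the black-capped bottle, carried it over the amber bottle with its bottom about 12 cm above the bench, and lowered it over the reader window, still held.

My last checks before handing in:
- **Height:** the bottom is about 11 mm above the glass. The wrist camera puts it at 0.052 m from the cap top, and the scene camera's lowest bottle points are at about 0.052–0.054 m.
- **Centring:** the wrist camera puts the bottle about 1 mm from the window centre. Its y readings run 2–3 mm off the top camera's, but either way the bottle is well within 10 mm.
- **Upright and steady:** the body's centre stays in line over its height to within about 1 mm. The arm was at rest and the finger gap was stable at about 19.5 mm.
- **Other bottles and reader:** the four other bottles showed no shift in the scene camera beyond its measuring scatter of a few millimetres. The wrist force gave no sign of contact during the descent.

One thing disagreed with the description: the fingertips sit about 23 mm behind the TCP, not 11 mm ahead of it. The bottle is therefore held by its cap rather than its body. It did not move in the grip while being carried.

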